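Rattle test of sealed power modules

TASK

One of the three sealed metal modules has a part loose inside: pick them up and shake them to find the one that rattles. Stack the two sound modules squarely one on top of the other on the bench, and finish holding the module that you have felt rattle, upright, still and clear of the bench, its code label straight in front of the scanner's window, about 10 cm from it, so that it can be booked out; the program ends while the gripper still holds it there. Leave the other things on the bench where they are, and do not knock the scanner.

Things in the scene. Friction and masses are not known exactly. Their poses are not given: they have to be found in the camera images.
- module_a: First of three look-alike sealed aluminium modules, 125 x 58 x 42 mm (x, y, z), 0.2 to 0.5 kg, flat top and base, rigid, standing on the bench. Origin: centre of the underside, z up. White code label on the +x end (away from the robot at the start, within 26 degrees), black terminal block 7 mm proud on the -x end. Told from the others only by where it stands.
- module_b: Second sealed module, outwardly like module_a. In one of the three modules, drawn at random each time (any of them), a 120 g choke, 34 mm across and 24 high, has come loose in the hollow shell: it slides 39 mm either way from the middle along x, 6 mm in y and z, friction about 0.1. Nothing moves in the other two.
- module_c: Third sealed module, outwardly like module_a. How it shows: shaken along x in brisk strokes of 12 cm with a stop after each, the loose choke of a rattling module ends up at one end, then the other, knocking the end plates; held level its weight (1.2 N) then shifts the moment at the tool by about 0.09 N m. A sound module shows under 0.03.
- module_a_label (a point): Centre of the code label on the module's +x end face: 63.5 mm along x and 21 mm up from the module's origin, axes as the module's.
- module_b_label (a point): Centre of the code label on the module's +x end face: 63.5 mm along x and 21 mm up from the module's origin, axes as the module's.
- module_c_label (a point): Centre of the code label on the module's +x end face: 63.5 mm along x and 21 mm up from the module's origin, axes as the module's.
- scanner: Hands-free code scanner screwed to the far side of the bench: round foot 104 mm in diameter, stem, head 78 wide x 88 high centred 112 mm above the bench (156 high in all). Origin: centre of the foot on the bench; its -x axis is where it looks (towards the robot, within about 15 degrees). It does not move.
- scan_window (a point): Centre of the scanner's dark window, 34 mm in front (-x) of the scanner's origin and 112 mm above the bench; axes as the scanner's: it looks level along -x. It reads a label held about 100 mm in front of it.
- multimeter: Bystander, loose, to be left where it is: orange hand-held multimeter 190 x 88 x 46, lying flat (mm). Origin: under its middle.
- screwdriver: Bystander, loose, to be left where it is: screwdriver about 150 long with a black handle, lying between two of the modules (mm). Origin: near the middle of its length.
- esd_brush: Bystander, loose, to be left where it is: black anti-static brush 130 x 13 x 11, lying between two of the modules (mm). Origin: under its middle.
- solder_spool: Bystander, loose, to be left where it is: solder spool, 60 diameter, 40 high, standing (mm). Origin: under its middle.
- alcohol_bottle: Bystander, loose, to be left where it is: white dispenser bottle, 60 diameter, 130 high (mm). Origin: under its middle.
- screw_tray: Bystander, loose, to be left where it is: open black screw tray 100 x 75 x 30 (mm). Origin: under its middle.
- tape_roll: Bystander, loose, to be left where it is: roll of tape lying flat, 84 diameter, 18 high (mm). Origin: under its middle.

How it is judged:
By the outcome, as a careful person would: the job done as asked, in the order asked, and still so for the second after the job is handed in, while the arm keeps its last pose, push and grip.
It also fails if it takes over 69 s, if anything falls off the work surface, if the arm or the gripper's body presses on something with over 40 N, if the wrist force passes 120 N, or if a joint passes its speed limit or range.

ROBOT

A 6-joint arm with a two-finger parallel gripper is mounted at the origin on the work surface. World frame = base frame: x ahead of the robot, y to its left, z up, the work surface at z = 0. Lengths are in mm, angles in rad, forces in N, time in s.
With the tool pointing down it reaches from about 375 to 825 mm from the base axis. Payload 5.5 kg.
Tool frame: the origin (TCP) lies at the very end of the fingers, on their centre line; the grasp point (between the pads) lies 19 mm behind it; z points along the fingers, y is the line along which they close (so a half turn about z gives the same grasp; the last joint's range is limited). The gripper opens to 85 mm and grips with 20 to 120 N. Pads are 22 mm wide; open, the fingers measure 114 mm over their backs; the gripper's body (76 mm by 85 mm) begins 54 mm behind the grasp point. The pads swing forward as they close: fully open they stand 13 mm farther back than shut.
Start: joints at [1.221, 0.314, -0.047, 1.21, 0, 1.571], TCP at [205.622, 563.661, 231.299] pointing down, gripper open.
Joint ranges: [-2.67, 2.67], [-0.69, 1.73], [-1.03, 1.25], [-2.08, 2.16], [-1.42, 1.45], [-3.14, 3.14]. Speed limits (rad/s): [2.39, 2.39, 3.01, 3.14, 3.14, 3.14].

INTERFACE

Orientations are given as a unit quaternion [w, x, y, z].
In Python, from bench import monitor, viewer, ticket gives the robot as it stands.
- The arm moves only by the tool send_rows, never from a script. Its argument "steps" is a list of rows, each a list of 7 numbers: the turn, a rotation vector about the tool's x, y, z in degrees, then the shift along the tool's x, y, z in cm, then the finger opening in cm, from 0 to 8.54. A call has 1 to 12 rows; each row is the pose to reach, as a shift and turn from the pose commanded when the call began, along the tool's axes at that moment; what a row does not reach only later rows make up. A row lasts 1/10 s, in which the tool goes at most 50 mm and 8.59 degrees, less where a joint would pass 70% of its speed; a pose out of reach is approached as far as the arm can. A call with a gripper value outside its range is refused whole. The fingers move at their own pace and stop on an object; "grip_force" is the grip in N (left out, the last holds). Time passes only in rows, so rows that repeat a pose let the fingers close. It gives the time, the measured TCP pose, the force, the opening and the grip force at its end, in the units of the state.
- monitor.state(): the state, without advancing time (a new reading comes with each control period).
- viewer.grab_frame(name): name is "scene" or "top" or "wrist"; returns a dict with "frame" (480x640x3 uint8, red, green, blue), "intrinsics" (3x3 intrinsics, pixels), "position" and "rotation" of the camera in the world; the wrist camera has in their place "hand_eye" (4x4, takes a point from camera to tool coordinates, whose origin is the TCP and whose axes are the flange's). Camera axes: x right, y down, z forward; pixel columns grow to the right and rows downward; lengths in mm; the calibration is good to about 2 mm. A picture is of the moment at which its call begins: read the wrist's pose just before it. There is no depth.
- ticket.close_job(): hands the job in; it is judged then, once.
The state is a dict: "time": time; "joints": joint angles; "qd": joint speeds; "joint_efforts": joint torques, N m; "position": TCP position; "tool_rot": TCP orientation; "ft_force": force on the tool from outside, world axes, zero at the start; "torque": the same for the moment, N m; "finger_gap": opening from 0.0 (shut) to 1.0 (fully open); "finger_force": force on a finger pad.
Only numpy, scipy, OpenCV 4.12 (cv2) and the standard library are available. Lean on these libraries where they do the work, as an engineer would, in place of code of your own. Each camera call takes 0.05 s, during which the arm holds its last target. There are 200 camera calls.

## Working session

There is one attempt and no reset: what is moved stays moved. The work goes in short steps, Python scripts to look and compute and a tool call to move; the robot and the scene stay as the last step left them, time stands still between calls to the robot, and variables do not carry over. Pictures are saved under pics/ and viewed, at most 10 in all, crops included, and the job is handed in when it is done.

Besides the shell and the picture viewer there is one more tool, called after ">>>" as name(argument=value, ...) on one line, values as JSON. send_rows: Moves the arm, as the interface text tells. Its arguments: {"type":"object","properties":{"steps":{"type":"array","items":{"type":"array","items":{"type":"number"}}},"grip_force":{"type":"number"}},"required":["steps"]}

```bash
ls; mkdir -p pics; python3 - <<'E'
from bench import monitor, viewer
import cv2,json
s=monitor.state()
print({k:s[k] for k in s})
for n in ("top","scene"):
    f=viewer.grab_frame(n); cv2.imwrite(f"pics/{n}0.png",f["frame"][:,:,::-1])
    print(n,f["intrinsics"],f["position"],f["rotation"])
E
```

```text
pics
{'time': 0.0, 'joints': array([ 1.22096128e+00,  3.14238393e-01, -4.80826337e-02,  1.21020551e+00,
       -2.18308766e-05,  1.57075767e+00]), 'qd': array([-0.00074725,  0.00029435, -0.00108687,  0.00105068,  0.00108819,
       -0.00135901]), 'joint_efforts': array([-1.29307200e-04, -5.39594293e+01,  3.39750624e+01,  1.90498726e-02,
       -2.26789812e-04, -1.16440745e-06]), 'position': array([205.45208661, 563.10578033, 230.42559877]), 'tool_rot': array([-1.39819394e-04,  1.74007812e-01,  9.84743892e-01, -8.53802336e-04]), 'ft_force': array([ 0.16903048, -0.3593638 , -0.91442473]), 'torque': array([0.00090184, 0.00600846, 0.03378205]), 'finger_force': 0.0, 'finger_gap': 0.9996358731877834}
top [[458.81463799   0.         319.51430641]
 [  0.         458.81463799 235.43956402]
 [  0.           0.           1.        ]] [ 463.05408209   -7.84056295 1042.39139609] [ 0.06388216 -0.70153468  0.70848925 -0.04255748]
scene [[467.79765266   0.         321.48857748]
 [  0.         467.79765266 233.80505851]
 [  0.           0.           1.        ]] [1577.49327435  304.98204615  746.82672354] [-0.2843071   0.50576416  0.71637436 -0.38753047]
```

View pics/top0.png

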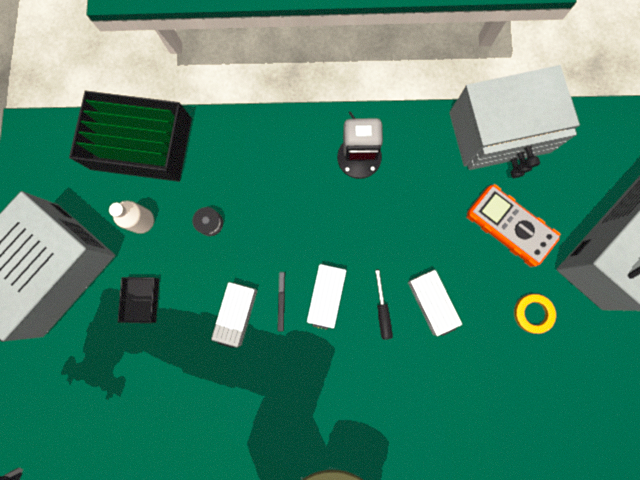

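View pics/scene0.png

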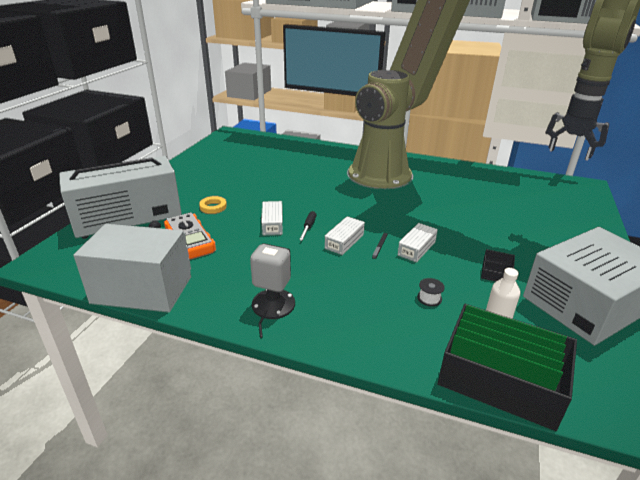

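The top view shows the modules at about (234,314), (327,296) and (436,303), with the brush and screwdriver between them. The scanner is at (361,145) and looks down the image, towards the robot. I'll enlarge for precise corners.

```bash
cat > h.py <<'E'
import numpy as np, cv2
from scipy.spatial.transform import Rotation as R
from bench import monitor, viewer
def rot(q): return R.from_quat(np.roll(q,-1))
def Rm(a):
    a=np.array(a); return a if a.shape==(3,3) else rot(a).as_matrix()
def unproj(f,uv,z):
    uv=np.atleast_2d(uv).astype(float); d=np.c_[uv,np.ones(len(uv))]@np.linalg.inv(f["intrinsics"]).T@Rm(f["rotation"]).T
    p=np.array(f["position"]); return p+d*((z-p[2])/d[:,2])[:,None]
def proj(f,P):
    c=(np.atleast_2d(P)-f["position"])@Rm(f["rotation"])@np.array(f["intrinsics"]).T
    return c[:,:2]/c[:,2:]
E
python3 - <<'E'
from h import *
f=viewer.grab_frame("top");im=f["frame"][:,:,::-1].copy()
np.save("top.npy",f,allow_pickle=True)
a=cv2.resize(im[262:352,205:470],(795,270),interpolation=cv2.INTER_CUBIC)
b=cv2.resize(im[105:185,330:396],(264,320),interpolation=cv2.INTER_CUBIC)
o=np.zeros((590,795,3),np.uint8);o[:270]=a;o[270:590,:264]=b
cv2.imwrite("pics/crop1.png",o)
g=im.astype(int);m=((g.min(2)>120)&(g.max(2)-g.min(2)<40)).astype(np.uint8)
m[:255]=0;m[355:]=0;m[:,:200]=0;m[:,470:]=0
for c in cv2.findContours(m,0,2)[0]:
    if cv2.contourArea(c)<200: continue
    r=cv2.boxPoints(cv2.minAreaRect(c)); P=unproj(f,r,42)[:,:2]
    print(cv2.contourArea(c),r.round(1).tolist(),P.mean(0).round(1),P.round(0).tolist())
    e=[P[1]-P[0],P[2]-P[1]]; print([np.linalg.norm(v).round(1) for v in e],[np.degrees(np.arctan2(v[1],v[0])).round(1) for v in e])
print(proj(f,[[500,0,0]]))
E
```

```text
1625.0 [[210.3000030517578, 339.20001220703125], [227.5, 280.79998779296875], [254.8000030517578, 288.79998779296875], [237.60000610351562, 347.20001220703125]] [446.1 211.2] [[392.0, 258.0], [517.0, 224.0], [499.0, 164.0], [375.0, 199.0]]
[np.float64(129.4), np.float64(62.7)] [np.float64(-15.4), np.float64(-106.6)]
1723.5 [[408.3999938964844, 280.8999938964844], [435.8999938964844, 268.0], [462.29998779296875, 324.5], [434.70001220703125, 337.29998779296875]] [ 467.1 -225. ] [[513.0, -170.0], [541.0, -230.0], [420.0, -280.0], [394.0, -221.0]]
[np.float64(66.2), np.float64(130.4)] [np.float64(-65.7), np.float64(-157.4)]
1651.0 [[305.70001220703125, 322.70001220703125], [318.5, 263.20001220703125], [346.5, 269.20001220703125], [333.79998779296875, 328.70001220703125]] [483.3   8.5] [[426.0, 53.0], [554.0, 25.0], [540.0, -36.0], [413.0, -7.0]]
[np.float64(130.8), np.float64(62.6)] [np.float64(-12.5), np.float64(-102.7)]
[[330.14414849 288.52748885]]
```

View pics/crop1.png

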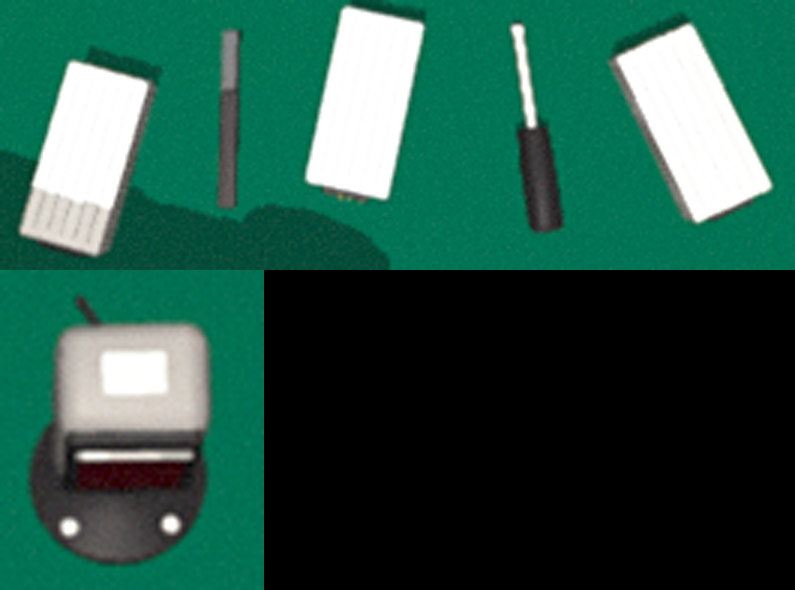

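The crop shows the corners of all three module tops, the scanner foot and head, and the window's bright strip. The terminal blocks are at the bottom, nearest the robot. I'll fit the poses.

```bash
python3 - <<'E'
from h import *
from scipy.optimize import least_squares
f=np.load("top.npy",allow_pickle=True).item()
def m(p): return np.array(p)/3+[205-.33,262-.33]
mods={'L':[(70,60),(153,80),(103,253),(21,233)],'M':[(343,6),(425,24),(387,199),(305,181)],'R':[(617,60),(690,23),(772,186),(699,222)]}
loc=np.array([[62.5,29,42],[62.5,-29,42],[-62.5,-29,42],[-62.5,29,42]])
for k,c in mods.items():
    uv=m(c)
    P=unproj(f,uv,42)[:,:2]; y0=np.arctan2(*(P[0]-P[3])[::-1])
    fun=lambda p:(proj(f,np.c_[loc[:,:2]@np.array([[np.cos(p[2]),np.sin(p[2])],[-np.sin(p[2]),np.cos(p[2])]])+p[:2],loc[:,2]])-uv).ravel()
    s=least_squares(fun,[*P.mean(0),y0]); print(k,s.x[:2].round(1),np.degrees(s.x[2]).round(1),s.fun.round(1))
    print([np.linalg.norm(P[i]-P[i-1]).round(1) for i in range(4)])
def sc(p): return np.array(p)/4+[330-.38,105-67.5-.38]
print("foot L,R,bottom",unproj(f,sc([(30,485),(207,485),(118,563)]),5).round(1)[:,:2].tolist())
t=unproj(f,sc([(68,527),(171,523)]),8)[:,:2];print("screws",t.round(1).tolist())
for nm,z,c in [("head top",156,[(58,330),(207,330),(207,430),(58,430)]),("winbot",90,[(65,488),(187,488)]),("strip",130,[(75,455),(195,455)]),("lab",156,[(102,351),(166,351),(166,394),(102,394)])]:
    print(nm,unproj(f,sc(c),z)[:,:2].round(1).tolist())
E
```

```text
L [446.4 209. ] -14.9 [ 0.8  0.5 -1.4  0.5 -0.5 -0.3  1.  -0.6]
[np.float64(127.4), np.float64(62.8), np.float64(127.1), np.float64(61.0)]
M [483.4   8. ] -12.9 [ 0.5  0.9 -0.8  0.5 -0.3 -0.7  0.6 -0.7]
[np.float64(128.3), np.float64(61.0), np.float64(127.9), np.float64(59.9)]
R [ 467.2 -226.8] 24.9 [ 0.3  0.  -0.   0.8 -0.1 -0.3 -0.1 -0.5]
[np.float64(126.3), np.float64(59.4), np.float64(127.3), np.float64(58.0)]
foot L,R,bottom [[803.0, -19.7], [801.2, -123.1], [755.1, -70.2]]
screws [[776.3, -41.5], [777.7, -101.3]]
head top [[834.9, -33.3], [833.4, -108.6], [780.6, -107.1], [782.0, -32.5]]
winbot [[773.2, -37.5], [772.0, -102.9]]
strip [[777.7, -41.7], [776.6, -103.5]]
lab [[823.3, -55.3], [822.6, -87.6], [799.9, -87.1], [800.5, -54.9]]
```

```bash
cat >> h.py <<'E'
def goto(x,y,z,yaw):
    """print turn(deg) and shift(cm) in tool axes from the measured pose to a tool-down pose gripping at module yaw (deg)"""
    s=monitor.state(); r=rot(s["tool_rot"]); 
    best=None
    for k in (0,180):
        a=np.radians(yaw+k); X=np.array([np.cos(a),np.sin(a),0]); Z=np.array([0,0,-1.])
        t=R.from_matrix(np.c_[X,np.cross(Z,X),Z]); v=(r.inv()*t).as_rotvec(degrees=True)
        if best is None or np.linalg.norm(v)<np.linalg.norm(best): best=v
    d=r.inv().apply(np.array([x,y,z])-s["position"])/10
    print("t",round(s["time"],2),"pos",s["position"].round(1),"turn",best.round(1),"shift",d.round(2),"gap",round(s["finger_gap"],3))
E
python3 -c "
from h import *
goto(446.4,209,150,-14.9)"
```

```text
t 0.15 pos [205.5 563.2 230.6] turn [-0.1 -0.  -5.1] shift [-34.77 -25.01   8.1 ] gap 0.999
```

>>> send_rows(steps=[[0,0,-1,-4,-3,0.5,8.5],[0,0,-2,-8,-6,2,8.5],[0,0,-3,-12,-9,3,8.5],[0,0,-4,-16,-12,4,8.5],[0,0,-5,-20,-15,5,8.5],[0,0,-5,-24,-18,6,8.5],[0,0,-5,-28,-20.5,7,8.5],[0,0,-5,-32,-23,8,8.5],[0,0,-5.1,-34,-24.5,8.1,8.5],[0,0,-5.1,-34.8,-25,8.1,8.5],[0,0,-5.1,-34.8,-25,8.1,8.5]], grip_force=60)

```text
time: 1.25
position: [447.3, 208.9, 150.2]
tool_rot: [-0.0, 0.131, 0.991, 0.0]
ft_force: [-0.2, 0.2, -0.1]
finger_gap: 0.994
finger_force: 0.0
```

```bash
python3 - <<'E'
from h import *
goto(446.4,209,150,-14.9)
s=monitor.state();f=viewer.grab_frame("wrist");cv2.imwrite("pics/w1.png",f["frame"][:,:,::-1]);print(f["intrinsics"],f["hand_eye"])
E
```

```text
t 1.25 pos [447.3 208.9 150.2] turn [ 0.  -0.  -0.2] shift [ 0.09 -0.01  0.02] gap 0.994
[[388.98035081   0.         323.56414015]
 [  0.         388.98035081 240.07844549]
 [  0.           0.           1.        ]] [[-2.18543891e-05 -9.46431003e-01 -3.22906111e-01  8.30060414e+01]
 [ 9.99999462e-01  3.14291958e-04 -9.88863385e-04  3.40989002e-01]
 [ 1.03737776e-03 -3.22905959e-01  9.46430486e-01 -1.42220197e+02]
 [ 0.00000000e+00  0.00000000e+00  0.00000000e+00  1.00000000e+00]]
```

View pics/w1.png

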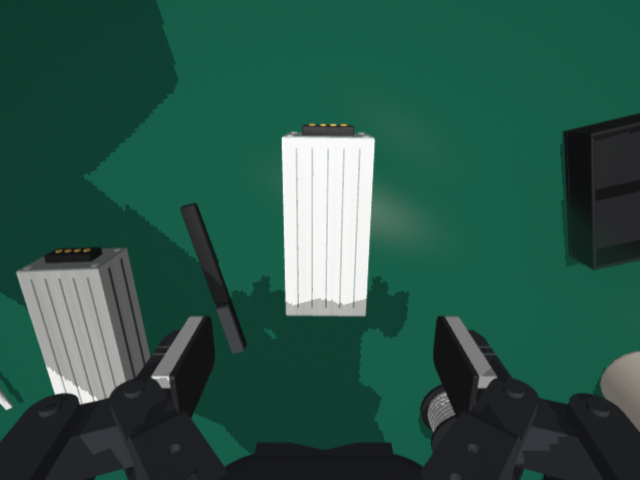

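The wrist view shows the left module's top face with corners at about (283,137), (374,137), (366,316) and (287,316). Its terminal block is at the top of the image.

```bash
cat >> h.py <<'E'
def wcam(f,s):
    H=np.array(f["hand_eye"]); r=rot(s["tool_rot"]).as_matrix()
    return dict(intrinsics=f["intrinsics"],position=s["position"]+r@H[:3,3],rotation=r@H[:3,:3])
def fitmod(g,uv,z=42):
    "corners: seen with terminal end first: 4 px in order (-x,+y?) any cyclic order starting on the -x end pair; returns centre,yaw deg"
    from scipy.optimize import least_squares
    uv=np.array(uv,float);P=unproj(g,uv,z)[:,:2];ax=(P[2]+P[3]-P[0]-P[1]);sd=np.sign(ax[0]*(P[1]-P[0])[1]-ax[1]*(P[1]-P[0])[0])
    L=np.array([[-62.5,-29*sd],[-62.5,29*sd],[62.5,29*sd],[62.5,-29*sd]])
    def fun(p):
        c,n=np.cos(p[2]),np.sin(p[2]); return (proj(g,np.c_[L@np.array([[c,n],[-n,c]])+p[:2],np.full(4,z)])-uv).ravel()
    q=least_squares(fun,[*P.mean(0),np.arctan2(ax[1],ax[0])]); return q.x[:2].round(1),np.degrees(q.x[2]).round(1),q.fun.round(1)
E
python3 - <<'E'
from h import *
s=monitor.state();f=viewer.grab_frame("wrist");g=wcam(f,s)
print(fitmod(g,[(283,137),(374,137),(366,316),(287,316)]))
c,y,_=fitmod(g,[(283,137),(374,137),(366,316),(287,316)])
goto(*c,5,y)
E
```

```text
(array([445. , 213.1]), np.float64(-15.3), array([-1. ,  0.6,  0.8,  1.2,  0.5, -0.9, -0.2, -1.4]))
t 1.35 pos [446.5 210.3 150.4] turn [ 0.  -0.   0.4] shift [ 0.21  0.23 14.54] gap 0.996
```

>>> send_rows(steps=[[0,0,0.3,0.2,0.2,4,8.5],[0,0,0.3,0.2,0.2,8,8.5],[0,0,0.3,0.2,0.2,11.5,8.5],[0,0,0.3,0.2,0.2,13.5,8.5],[0,0,0.3,0.2,0.2,14.5,8.5],[0,0,0.3,0.2,0.2,14.5,8.5],[0,0,0.3,0.2,0.2,14.5,5],[0,0,0.3,0.2,0.2,14.5,5],[0,0,0.3,0.2,0.2,14.5,5],[0,0,0.3,0.2,0.2,14.5,5],[0,0,0.3,0.2,0.2,14.5,5],[0,0,0.3,0.2,0.2,14.5,5]], grip_force=60)

```text
time: 2.55
position: [446.7, 212.6, 6.9]
tool_rot: [0.001, 0.133, 0.991, 0.001]
ft_force: [-1.1, 0.3, 5.5]
finger_gap: 0.675
finger_force: 65.2
```

>>> send_rows(steps=[[0,0,0,0,0,-1.5,5],[0,0,0,0,0,-4,5],[0,0,0,0,0,-8,5],[0,0,0,0,0,-12,5],[0,0,0,0,0,-14,5],[0,0,0,0,0,-14,5],[0,0,0,3,0,-14,5],[0,0,0,6,0,-14,5],[0,0,0,6,0,-14,5],[0,0,0,6,0,-14,5],[0,0,0,6,0,-14,5]], grip_force=80)

```text
time: 3.65
position: [387.8, 227.6, 144.7]
tool_rot: [-0.0, 0.133, 0.991, -0.0]
ft_force: [-0.2, -0.1, -2.7]
finger_gap: 0.668
finger_force: 87.0
```

```bash
cat > q.py <<'E'
from h import *
s=monitor.state();r=rot(s["tool_rot"])
print("t",round(s["time"],2),s["position"].round(1),"F",s["ft_force"].round(2),"Mworld",s["torque"].round(3),"Mtool",r.inv().apply(s["torque"]).round(3),"gap",round(s["finger_gap"],3))
E
python3 q.py
```

```text
t 3.65 [387.8 227.6 144.7] F [-0.21 -0.12 -2.68] Mworld [-0.023 -0.055  0.008] Mtool [ 0.008 -0.06  -0.008] gap 0.668
```

>>> send_rows(steps=[[0,0,0,-4.5,0,0,5],[0,0,0,-9,0,0,5],[0,0,0,-12,0,0,5],[0,0,0,-12,0,0,5],[0,0,0,-12,0,0,5],[0,0,0,-12,0,0,5],[0,0,0,-12,0,0,5],[0,0,0,-12,0,0,5]])

```text
time: 4.45
position: [502.7, 196.5, 145.4]
tool_rot: [-0.0, 0.132, 0.991, -0.0]
ft_force: [0.5, 0.9, -3.7]
finger_gap: 0.664
finger_force: 87.0
```

```bash
python3 q.py
```

```text
t 4.45 [502.7 196.5 145.4] F [ 0.54  0.86 -3.65] Mworld [ 0.    -0.062 -0.013] Mtool [-0.017 -0.06   0.013] gap 0.664
```

>>> send_rows(steps=[[0,0,0,4.5,0,0,5],[0,0,0,9,0,0,5],[0,0,0,12,0,0,5],[0,0,0,12,0,0,5],[0,0,0,12,0,0,5],[0,0,0,12,0,0,5],[0,0,0,12,0,0,5],[0,0,0,12,0,0,5]])

```text
time: 5.25
position: [388.3, 227.6, 145.3]
tool_rot: [0.0, 0.133, 0.991, -0.0]
ft_force: [-0.1, -0.4, -3.5]
finger_gap: 0.665
finger_force: 87.0
```

```bash
python3 q.py
```

```text
t 5.25 [388.3 227.6 145.3] F [-0.13 -0.36 -3.46] Mworld [-0.04   0.006 -0.026] Mtool [ 0.04  -0.005  0.026] gap 0.665
```

```bash
cat > q.py <<'E'
from h import *
M=[];F=[]
for i in range(6):
    s=monitor.state();r=rot(s["tool_rot"]);M.append(r.inv().apply(s["torque"]));F.append(s["ft_force"][2]); viewer.grab_frame("wrist")
M=np.array(M)
print("t",round(s["time"],2),s["position"].round(1),"Fz",np.mean(F).round(2),"My",M[:,1].round(3),"mean",M.mean(0).round(3),"gap",round(s["finger_gap"],3))
E
python3 q.py
```

```text
t 5.5 [387.7 227.6 145.2] Fz -3.09 My [-0.005 -0.039 -0.005 -0.005 -0.039 -0.012] mean [-0.011 -0.018 -0.011] gap 0.667
```

>>> send_rows(steps=[[0,0,0,-5,0,0,5],[0,0,0,-10,0,0,5],[0,0,0,-12,0,0,5],[0,0,0,-12,0,0,5],[0,0,0,-12,0,0,5],[0,0,0,-12,0,0,5]])

```text
time: 6.15
position: [502.1, 196.2, 145.0]
tool_rot: [-0.001, 0.132, 0.991, -0.0]
ft_force: [-0.7, 0.6, -2.7]
finger_gap: 0.668
finger_force: 87.0
```

```bash
python3 q.py
```

```text
t 6.4 [502.8 196.5 145.5] Fz -3.54 My [-0.011  0.011 -0.042 -0.007  0.009  0.021] mean [ 0.001 -0.003  0.017] gap 0.667
```

>>> send_rows(steps=[[0,0,0,5,0,0,5],[0,0,0,10,0,0,5],[0,0,0,12,0,0,5],[0,0,0,12,0,0,5],[0,0,0,12,0,0,5],[0,0,0,12,0,0,5]])

```text
time: 7.05
position: [388.7, 228.0, 145.7]
tool_rot: [0.001, 0.133, 0.991, 0.0]
ft_force: [0.6, -0.3, -2.7]
finger_gap: 0.669
finger_force: 87.0
```

```bash
python3 q.py
```

```text
t 7.3 [388.1 227.6 145.2] Fz -2.82 My [ 0.016 -0.023  0.021 -0.014  0.019  0.009] mean [ 0.004  0.005 -0.013] gap 0.671
```

Moment shift is about 0.01 to 0.02, so the left module (0.32 kg) is sound. I'll set it back.

>>> send_rows(steps=[[0,0,0,-4,0,2,5],[0,0,0,-6,0,6,5],[0,0,0,-6,0,10,5],[0,0,0,-6,0,12.5,5],[0,0,0,-6,0,13.5,5],[0,0,0,-6,0,13.9,5],[0,0,0,-6,0,13.9,5],[0,0,0,-6,0,13.9,8.5],[0,0,0,-6,0,13.9,8.5],[0,0,0,-6,0,13.9,8.5],[0,0,0,-6,0,10,8.5],[0,0,0,-6,0,6,8.5]])

```text
time: 8.55
position: [444.3, 211.5, 85.4]
tool_rot: [-0.001, 0.133, 0.991, -0.001]
ft_force: [1.4, 0.7, 0.6]
finger_gap: 0.998
finger_force: 0.0
```

```bash
python3 -c "
from h import *
goto(483.4,9,150,-12.9)"
```

```text
t 8.55 pos [444.3 211.5  85.4] turn [-0.1 -0.1 -2.3] shift [ -9.08 -18.52  -6.44] gap 0.998
```

>>> send_rows(steps=[[0,0,0,-1,-2,-4,8.5],[0,0,-1,-3,-6,-6.4,8.5],[0,0,-2.3,-5,-10,-6.4,8.5],[0,0,-2.3,-7,-14,-6.4,8.5],[0,0,-2.3,-8.5,-17.5,-6.4,8.5],[0,0,-2.3,-9.1,-18.5,-6.4,8.5],[0,0,-2.3,-9.1,-18.5,-6.4,8.5],[0,0,-2.3,-9.1,-18.5,-6.4,8.5]])

```text
time: 9.35
position: [484.6, 10.2, 149.3]
tool_rot: [-0.0, 0.113, 0.994, 0.0]
ft_force: [1.3, 0.3, -0.3]
finger_gap: 0.996
finger_force: 0.0
```

```bash
cat > look.py <<'E'
import sys
from h import *
s=monitor.state();f=viewer.grab_frame("wrist");g=wcam(f,s);im=f["frame"]
np.save("w.npy",g,allow_pickle=True)
v=im.astype(int);m=((v.min(2)>95)&(v.max(2)-v.min(2)<45)).astype(np.uint8)
m[:,:200]=0;m[:,450:]=0
c=max(cv2.findContours(m,0,1)[0],key=cv2.contourArea)
q=cv2.approxPolyDP(cv2.convexHull(c),8,True)[:,0];print(q.tolist())
if len(q)==4:
    i=sorted(range(4),key=lambda k:q[k][1]); t=sorted([q[i[0]],q[i[1]]],key=lambda p:p[0]); b=sorted([q[i[2]],q[i[3]]],key=lambda p:-p[0])
    print(s["position"].round(1),fitmod(g,t+b))
    cc,y,_=fitmod(g,t+b); goto(*cc,5,y)
o=im[:,:,::-1].copy();cv2.polylines(o,[q],True,(0,0,255),1);cv2.imwrite(sys.argv[1],o[90:430,180:480])
E
python3 look.py pics/w2.png
```

```text
[[356, 135], [366, 141], [360, 317], [282, 318], [273, 142]]
```

The fit gives the top-face corners (273,141), (366,141), (360,317) and (282,318).

```bash
python3 - <<'E'
from h import *
g=np.load("w.npy",allow_pickle=True).item()
c,y,r=fitmod(g,[(273,141),(366,141),(360,317),(282,318)]);print(c,y,r);goto(*c,5,y)
E
```

```text
[483.4   8.4] -12.6 [ 0.   0.1  0.  -0.4  0.9  0.5 -0.9 -0.1]
t 9.4 pos [484.5  10.6 149.3] turn [ 0.  -0.  -0.3] shift [ 0.05 -0.25 14.43] gap 0.998
```

>>> send_rows(steps=[[0,0,-0.3,0.1,-0.2,4,8.5],[0,0,-0.3,0.1,-0.2,8,8.5],[0,0,-0.3,0.1,-0.2,11.5,8.5],[0,0,-0.3,0.1,-0.2,13.5,8.5],[0,0,-0.3,0.1,-0.2,14.4,8.5],[0,0,-0.3,0.1,-0.2,14.4,8.5],[0,0,-0.3,0.1,-0.2,14.4,5],[0,0,-0.3,0.1,-0.2,14.4,5],[0,0,-0.3,0.1,-0.2,14.4,5],[0,0,-0.3,0.1,-0.2,14.4,5],[0,0,-0.3,0.1,-0.2,14.4,5],[0,0,-0.3,0.1,-0.2,14.4,5]], grip_force=80)

```text
time: 10.6
position: [484.7, 8.0, 7.0]
tool_rot: [0.001, 0.11, 0.994, 0.0]
ft_force: [-0.8, 1.0, 5.0]
finger_gap: 0.667
finger_force: 86.4
```

>>> send_rows(steps=[[0,0,0,0,0,-1.5,5],[0,0,0,0,0,-4,5],[0,0,0,0,0,-8,5],[0,0,0,0,0,-12,5],[0,0,0,0,0,-14,5],[0,0,0,0,0,-14,5],[0,0,0,4,0,-14,5],[0,0,0,8,0,-14,5],[0,0,0,8,0,-14,5],[0,0,0,8,0,-14,5],[0,0,0,8,0,-14,5]])

```text
time: 11.7
position: [405.6, 25.3, 144.9]
tool_rot: [0.0, 0.11, 0.994, -0.0]
ft_force: [0.5, 0.4, -4.7]
finger_gap: 0.666
finger_force: 86.9
```

```bash
python3 q.py
```

```text
t 11.95 [405.7  25.2 145.1] Fz -4.57 My [-0.022 -0.047  0.052 -0.021 -0.045 -0.005] mean [ 0.011 -0.015 -0.017] gap 0.663
```

>>> send_rows(steps=[[0,0,0,-5,0,0,5],[0,0,0,-10,0,0,5],[0,0,0,-12,0,0,5],[0,0,0,-12,0,0,5],[0,0,0,-12,0,0,5],[0,0,0,-12,0,0,5]])

```text
time: 12.6
position: [520.9, -0.8, 144.8]
tool_rot: [-0.001, 0.11, 0.994, -0.0]
ft_force: [-0.2, 0.2, -4.8]
finger_gap: 0.671
finger_force: 87.5
```

```bash
python3 q.py
```

```text
t 12.85 [521.7  -0.7 145.5] Fz -4.45 My [ 0.035  0.005 -0.02   0.021  0.009 -0.016] mean [-0.003  0.006  0.015] gap 0.664
```

>>> send_rows(steps=[[0,0,0,5,0,0,5],[0,0,0,10,0,0,5],[0,0,0,12,0,0,5],[0,0,0,12,0,0,5],[0,0,0,12,0,0,5],[0,0,0,12,0,0,5]])

```text
time: 13.5
position: [406.6, 25.3, 145.9]
tool_rot: [0.001, 0.11, 0.994, 0.0]
ft_force: [0.4, -0.3, -4.0]
finger_gap: 0.668
finger_force: 87.4
```

```bash
python3 q.py
```

```text
t 13.75 [405.7  25.2 145.2] Fz -4.36 My [-0.003  0.001  0.003 -0.02  -0.017  0.002] mean [-0.013 -0.006 -0.007] gap 0.664
```

The middle module (0.45 kg) shows no shift either, so it is sound. I'll stack it on the left one.

```bash
python3 -c "
from h import *
goto(445.3,212,125,-15.3)"
```

```text
t 13.8 pos [405.5  25.2 145.2] turn [-0.  -0.   2.6] shift [ 0.21 19.1   2.01] gap 0.668
```

>>> send_rows(steps=[[0,0,0.6,0,2,0,5],[0,0,1.2,0,6,0,5],[0,0,2.6,0.1,10,0,5],[0,0,2.6,0.2,14,0.5,5],[0,0,2.6,0.2,17,1.5,5],[0,0,2.6,0.2,18.6,2,5],[0,0,2.6,0.2,19.1,2,5],[0,0,2.6,0.2,19.1,2,5],[0,0,2.6,0.2,19.1,2,5],[0,0,2.6,0.2,19.1,2,5]])

```text
time: 14.8
position: [444.9, 211.0, 125.6]
tool_rot: [0.0, 0.133, 0.991, -0.0]
ft_force: [0.4, 0.2, -4.1]
finger_gap: 0.666
finger_force: 87.5
```

```bash
cat >> h.py <<'E'
def avg(n=4):
    P=[]
    for i in range(n): P.append(monitor.state()["position"]);viewer.grab_frame("wrist")
    return np.mean(P,0).round(1)
E
python3 - <<'E'
from h import *
print(avg());goto(445.3,212,47.2,-15.3)
f=viewer.grab_frame("wrist");cv2.imwrite("pics/w3.png",f["frame"][:,:,::-1])
E
```

```text
[445.  211.2 125.6]
t 15.0 pos [445.1 211.6 125.6] turn [0. 0. 0.] shift [-0.01  0.04  7.84] gap 0.665
```

View pics/w3.png

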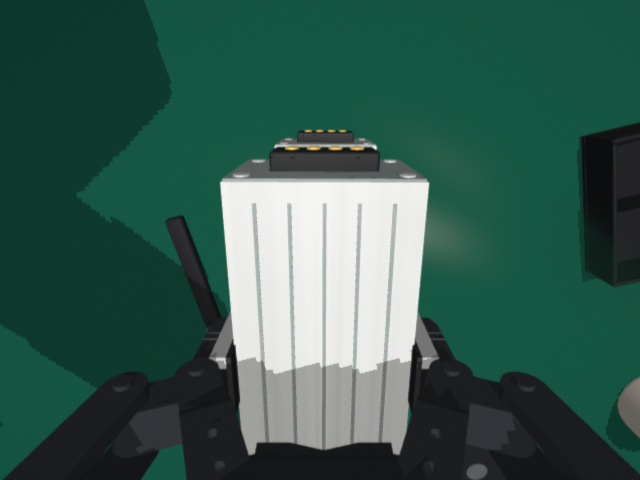

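The held module's terminal block (column 325) lines up with the lower module's (column 325.5), so I'll lower it.

>>> send_rows(steps=[[0,0,0,0,0.05,3,5],[0,0,0,0,0.05,5.5,5],[0,0,0,0,0.05,7,5],[0,0,0,0,0.05,7.5,5],[0,0,0,0,0.05,7.75,5],[0,0,0,0,0.05,7.85,5],[0,0,0,0,0.05,7.85,5],[0,0,0,0,0.05,7.85,5]])

```text
time: 15.85
position: [443.6, 211.8, 49.0]
tool_rot: [-0.001, 0.133, 0.991, -0.001]
ft_force: [-12.7, -5.4, 19.2]
finger_gap: 0.665
finger_force: 90.6
```

```bash
python3 q.py
```

```text
t 16.1 [443.6 211.8  49. ] Fz 19.47 My [1.839 1.852 1.883 1.814 1.892 1.848] mean [1.684 1.855 0.033] gap 0.669
```

>>> send_rows(steps=[[0,0,0,0,0,-0.1,5],[0,0,0,0,0,-0.15,5],[0,0,0,0,0,-0.15,5]])

```text
time: 16.45
position: [446.0, 213.0, 49.0]
tool_rot: [0.001, 0.133, 0.991, 0.0]
ft_force: [-0.8, -0.2, 3.3]
finger_gap: 0.665
finger_force: 88.8
```

```bash
python3 -c "
from h import *
print(avg(2)); s=monitor.state(); print(s['ft_force'],s['tool_rot'],s['joint_efforts'])
f=viewer.grab_frame('scene');im=f['frame'][:,:,::-1];a=proj(f,[[446,212,42]])[0].astype(int);print(a)
cv2.imwrite('pics/s1.png',cv2.resize(im[a[1]-60:a[1]+50,a[0]-70:a[0]+70],(770,600),interpolation=cv2.INTER_CUBIC))"
```

```text
[446. 213.  49.]
[-0.94055868 -0.28898156  2.37302496] [6.93752055e-04 1.32645281e-01 9.91163252e-01 3.94701227e-04] [-1.88304218e-01 -4.33721673e+01  2.69173586e+01 -4.63332860e-01
  5.99112525e-02 -1.82164216e-02]
[418 235]
```

View pics/s1.png

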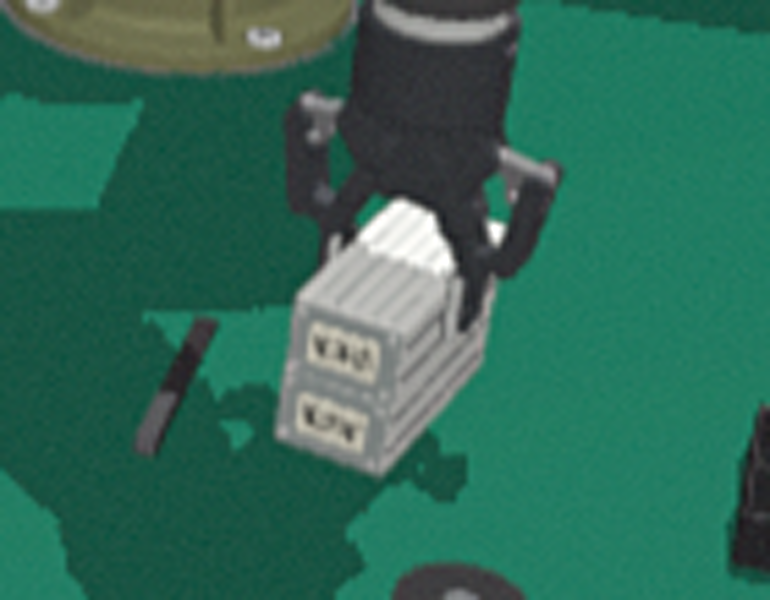

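The upper module sits squarely on the lower one, with both labels at the same end. I'll release it and lift straight up.

>>> send_rows(steps=[[0,0,0,0,0,0,8.5],[0,0,0,0,0,0,8.5],[0,0,0,0,0,0,8.5],[0,0,0,0,0,-1,8.5],[0,0,0,0,0,-4,8.5],[0,0,0,0,0,-8,8.5],[0,0,0,0,0,-11,8.5],[0,0,0,0,0,-12,8.5]])

```text
time: 17.4
position: [447.1, 213.6, 172.4]
tool_rot: [0.002, 0.133, 0.991, 0.002]
ft_force: [0.2, -0.3, -0.3]
finger_gap: 0.995
finger_force: 0.0
```

```bash
python3 - <<'E'
from h import *
goto(467.2,-226,150,24.9)
s=monitor.state();f=viewer.grab_frame("wrist");cv2.imwrite("pics/w4.png",f["frame"][:,:,::-1])
E
```

```text
t 17.4 pos [447.1 213.6 172.4] turn [  0.1   0.3 -40.1] shift [-13.49 -41.89   2.14] gap 0.995
```

View pics/w4.png

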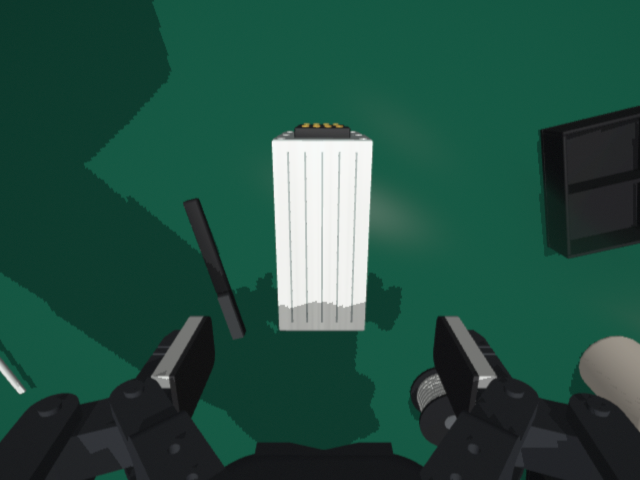

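The stack is clean in the wrist view. Next I'll check joint 6 before the turn.

```bash
python3 -c "
from h import *
print(np.degrees(monitor.state()['joints']).round(1))"
```

```text
[ 25.5   8.4 -22.8  58.5   0.   40.8]
```

>>> send_rows(steps=[[0,0,-2,-0.6,-2,0,8.5],[0,0,-6,-1.9,-6,0.3,8.5],[0,0,-10,-3.2,-10,0.6,8.5],[0,0,-14,-4.5,-14,0.9,8.5],[0,0,-18,-5.8,-18,1.2,8.5],[0,0,-22,-7.1,-22,1.5,8.5],[0,0,-26,-8.4,-26,1.8,8.5],[0,0,-30,-9.7,-30,2,8.5],[0,0,-34,-11,-34,2.1,8.5],[0,0,-38,-12.2,-38,2.1,8.5],[0,0,-40,-13.2,-41,2.1,8.5],[0,0,-40,-13.5,-41.9,2.1,8.5]])

```text
time: 18.65
position: [464.5, -229.7, 146.1]
tool_rot: [-0.001, -0.213, 0.977, 0.0]
ft_force: [-0.4, 0.7, -0.4]
finger_gap: 0.995
finger_force: 0.0
```

>>> send_rows(steps=[[0,0,0,0,0,0,8.5],[0,0,0,0,0,0,8.5]])

```text
time: 18.85
position: [464.5, -226.0, 146.5]
tool_rot: [-0.001, -0.214, 0.977, 0.001]
ft_force: [-0.1, -0.3, -0.5]
finger_gap: 0.996
finger_force: 0.0
```

```bash
python3 look.py pics/w5.png
```

```text
[[282, 140], [369, 147], [360, 324], [280, 323]]
[ 464.5 -226.   146.5] (array([ 465.8, -226. ]), np.float64(22.8), array([-3. ,  3. ,  3.7, -0.8, -0.2, -0.6, -0.5, -2. ]))
t 18.9 pos [ 464.7 -225.7  146.7] turn [ 0.1 -0.   2. ] shift [-0.1  -0.09 14.17] gap 0.995
```

View pics/w5.png

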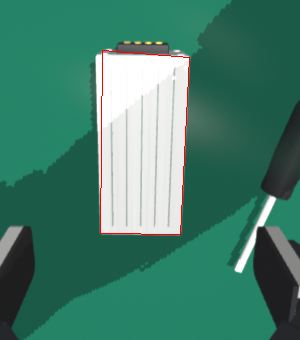

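The crop shows the top corners at about (276,147), (369,147), (361,323) and (281,323). The automatic fit cut one corner, so I'm refitting by eye.

```bash
python3 - <<'E'
from h import *
g=np.load("w.npy",allow_pickle=True).item()
c,y,r=fitmod(g,[(276,147),(369,147),(361,323),(281,323)]);print(c,y,r);goto(*c,5,y)
E
```

```text
[ 467.1 -226. ] 24.3 [-0.4 -0.9  0.2 -0.1  0.3  0.9  0.   0.4]
t 18.9 pos [ 464.7 -225.7  146.7] turn [ 0.1 -0.   0.5] shift [-0.21 -0.15 14.17] gap 0.995
```

>>> send_rows(steps=[[0,0,0.4,-0.2,-0.1,4,8.5],[0,0,0.4,-0.2,-0.1,8,8.5],[0,0,0.4,-0.2,-0.1,11.5,8.5],[0,0,0.4,-0.2,-0.1,13.3,8.5],[0,0,0.4,-0.2,-0.1,14.1,8.5],[0,0,0.4,-0.2,-0.1,14.1,8.5],[0,0,0.4,-0.2,-0.1,14.1,5],[0,0,0.4,-0.2,-0.1,14.1,5],[0,0,0.4,-0.2,-0.1,14.1,5],[0,0,0.4,-0.2,-0.1,14.1,5],[0,0,0.4,-0.2,-0.1,14.1,5],[0,0,0.4,-0.2,-0.1,14.1,5]], grip_force=90)

```text
time: 20.1
position: [468.9, -227.6, 8.1]
tool_rot: [0.001, -0.211, 0.977, -0.001]
ft_force: [-0.6, 1.7, 7.9]
finger_gap: 0.666
finger_force: 97.1
```

>>> send_rows(steps=[[0,0,0,0,0,-1.5,5],[0,0,0,0,0,-4,5],[0,0,0,0,0,-8,5],[0,0,0,0,0,-12,5],[0,0,0,0,0,-14,5],[0,0,0,0,0,-14,5],[0,0,0,4,0,-14,5],[0,0,0,8,0,-14,5],[0,0,0,8,0,-14,5],[0,0,0,8,0,-14,5],[0,0,0,8,0,-14,5]])

```text
time: 21.2
position: [394.7, -260.0, 145.6]
tool_rot: [-0.0, -0.211, 0.977, 0.0]
ft_force: [0.6, -0.9, -2.6]
finger_gap: 0.666
finger_force: 96.4
```

```bash
python3 q.py
```

```text
t 21.45 [ 395.1 -259.9  146.1] Fz -2.91 My [-0.044 -0.053 -0.035  0.027  0.    -0.   ] mean [-0.007 -0.017 -0.016] gap 0.663
```

>>> send_rows(steps=[[0,0,0,-5,0,0,5],[0,0,0,-10,0,0,5],[0,0,0,-12,0,0,5],[0,0,0,-12,0,0,5],[0,0,0,-12,0,0,5],[0,0,0,-12,0,0,5]])

```text
time: 22.1
position: [502.9, -210.8, 146.0]
tool_rot: [-0.001, -0.211, 0.978, 0.0]
ft_force: [-0.5, -1.2, -1.9]
finger_gap: 0.668
finger_force: 96.4
```

```bash
python3 q.py
```

```text
t 22.35 [ 503.4 -211.1  146.5] Fz -2.66 My [ 0.04   0.003  0.023 -0.003 -0.018 -0.009] mean [0.008 0.006 0.013] gap 0.664
```

>>> send_rows(steps=[[0,0,0,5,0,0,5],[0,0,0,10,0,0,5],[0,0,0,12,0,0,5],[0,0,0,12,0,0,5],[0,0,0,12,0,0,5],[0,0,0,12,0,0,5]])

```text
time: 23.0
position: [395.5, -260.3, 146.6]
tool_rot: [0.0, -0.211, 0.977, -0.0]
ft_force: [0.6, 0.5, -2.7]
finger_gap: 0.671
finger_force: 96.4
```

```bash
python3 q.py
```

```text
t 23.25 [ 395.1 -259.9  146.2] Fz -2.97 My [-0.03  -0.004 -0.015 -0.026 -0.004 -0.03 ] mean [-0.016 -0.018 -0.007] gap 0.661
```

All three modules show under 0.03 so far, so my strokes may be too soft because the last row was slow. I'll repeat on this one with strokes that end at full speed.

>>> send_rows(steps=[[0,0,0,-2,0,0,5],[0,0,0,-7,0,0,5]])

```text
time: 23.5
position: [456.5, -231.9, 146.2]
tool_rot: [-0.001, -0.209, 0.978, -0.0]
ft_force: [0.8, -1.6, -2.4]
finger_gap: 0.662
finger_force: 96.4
```

>>> send_rows(steps=[[0,0,0,-5,0,0,5]])

```text
time: 23.6
position: [505.0, -210.3, 146.4]
tool_rot: [0.0, -0.21, 0.978, -0.0]
ft_force: [0.7, 0.0, -2.4]
finger_gap: 0.666
finger_force: 96.4
```

>>> send_rows(steps=[[0,0,0,0,0,0,5],[0,0,0,0,0,0,5],[0,0,0,0,0,0,5],[0,0,0,0,0,0,5]])

```text
time: 24.0
position: [502.8, -211.0, 146.2]
tool_rot: [-0.0, -0.211, 0.978, 0.0]
ft_force: [0.3, -0.8, -2.9]
finger_gap: 0.663
finger_force: 96.4
```

```bash
python3 q.py
```

```text
t 24.25 [ 503.5 -211.1  146.5] Fz -2.68 My [ 0.028 -0.003 -0.022  0.024  0.013 -0.023] mean [-0.001  0.003  0.01 ] gap 0.666
```

>>> send_rows(steps=[[0,0,0,2,0,0,5],[0,0,0,7,0,0,5],[0,0,0,12,0,0,5],[0,0,0,12,0,0,5],[0,0,0,12,0,0,5],[0,0,0,12,0,0,5],[0,0,0,12,0,0,5]])

```text
time: 25.0
position: [395.6, -260.0, 146.5]
tool_rot: [0.0, -0.212, 0.977, -0.0]
ft_force: [0.1, -0.9, -2.3]
finger_gap: 0.665
finger_force: 96.5
```

```bash
python3 q.py
```

```text
t 25.25 [ 395.  -259.9  146.2] Fz -2.46 My [-0.05  -0.002 -0.025  0.014 -0.005  0.019] mean [ 0.001 -0.008 -0.012] gap 0.665
```

The strokes are brisk enough (0.5 m/s, no lag), but the shift is only about 0.015. As an independent check I'll tilt the module each way so a loose choke must slide, then measure it level.

>>> send_rows(steps=[[0,8,0,0,0,0,5],[0,16,0,0,0,0,5],[0,16,0,0,0,0,5],[0,16,0,0,0,0,5],[0,16,0,0,0,0,5],[0,16,0,0,0,0,5],[0,12,0,0,0,0,5],[0,8,0,0,0,0,5],[0,4,0,0,0,0,5],[0,0,0,0,0,0,5],[0,0,0,0,0,0,5],[0,0,0,0,0,0,5]])

```text
time: 26.5
position: [393.7, -260.7, 147.0]
tool_rot: [-0.0, -0.21, 0.978, -0.001]
ft_force: [0.2, -0.2, -3.5]
finger_gap: 0.664
finger_force: 96.4
```

```bash
python3 q.py
```

```text
t 26.75 [ 395.  -260.   146.2] Fz -2.89 My [-0.006 -0.007 -0.048 -0.076 -0.005  0.035] mean [ 0.014 -0.018 -0.002] gap 0.662
```

>>> send_rows(steps=[[0,-8,0,0,0,0,5],[0,-16,0,0,0,0,5],[0,-16,0,0,0,0,5],[0,-16,0,0,0,0,5],[0,-16,0,0,0,0,5],[0,-16,0,0,0,0,5],[0,-12,0,0,0,0,5],[0,-8,0,0,0,0,5],[0,-4,0,0,0,0,5],[0,0,0,0,0,0,5],[0,0,0,0,0,0,5],[0,0,0,0,0,0,5]])

```text
time: 28.0
position: [395.6, -259.4, 146.1]
tool_rot: [0.0, -0.212, 0.977, 0.0]
ft_force: [-0.9, 0.0, -2.1]
finger_gap: 0.664
finger_force: 96.5
```

```bash
python3 q.py
```

```text
t 28.25 [ 394.1 -260.3  146.3] Fz -2.45 My [-0.02   0.019  0.044 -0.049  0.044 -0.036] mean [0.007 0.    0.006] gap 0.663
```

Neither tilt produces a shift, so this module is sound and one of the stacked pair must rattle. I'll set this one down at its own place as the new stack base, then re-test the top module.

>>> send_rows(steps=[[0,0,0,-3,0,2,5],[0,0,0,-6,0,5,5],[0,0,0,-8,0,9,5],[0,0,0,-8,0,12,5],[0,0,0,-8,0,13.5,5],[0,0,0,-8,0,13.9,5],[0,0,0,-8,0,13.9,5],[0,0,0,-8,0,13.9,8.5],[0,0,0,-8,0,13.9,8.5],[0,0,0,-8,0,13.9,8.5],[0,0,0,-8,0,11,8.5],[0,0,0,-8,0,6,8.5]])

```text
time: 29.5
position: [464.7, -226.0, 84.3]
tool_rot: [-0.003, -0.211, 0.978, 0.002]
ft_force: [1.1, -0.4, -0.1]
finger_gap: 0.995
finger_force: 0.0
```

```bash
python3 -c "
from h import *
goto(446,213,140,-15.3)"
```

```text
t 29.5 pos [ 464.7 -226.    84.3] turn [ 0.2 -0.3 39.6] shift [-16.37  40.79  -5.43] gap 0.995
```

>>> send_rows(steps=[[0,0,2,-0.8,2,-3,8.5],[0,0,6,-2.4,6,-6,8.5],[0,0,10,-4,10,-6.5,8.5],[0,0,14,-5.6,14,-6.5,8.5],[0,0,18,-7.2,18,-6.5,8.5],[0,0,22,-8.8,22,-6.5,8.5],[0,0,26,-10.4,26,-6.5,8.5],[0,0,30,-12,30,-6.5,8.5],[0,0,34,-13.6,34,-6.5,8.5],[0,0,37,-15.2,38,-6.5,8.5],[0,0,39.6,-16.2,40.5,-6,8.5],[0,0,39.6,-16.4,40.8,-5.4,8.5]])

```text
time: 30.7
position: [448.9, 215.2, 140.6]
tool_rot: [0.001, 0.131, 0.991, 0.001]
ft_force: [0.5, 0.2, 0.3]
finger_gap: 0.997
finger_force: 0.0
```

```bash
python3 -c "
from h import *
avg(3);print(avg());goto(446,213,48.5,-15.3)"
```

```text
[448.4 211.2 140.2]
t 31.05 pos [448.8 211.1 140.6] turn [ 0.  0. -0.] shift [0.33 0.11 9.21] gap 0.995
```

>>> send_rows(steps=[[0,0,0,0.3,0.1,4,8.5],[0,0,0,0.3,0.1,7,8.5],[0,0,0,0.3,0.1,8.7,8.5],[0,0,0,0.3,0.1,9.2,8.5],[0,0,0,0.3,0.1,9.2,5],[0,0,0,0.3,0.1,9.2,5],[0,0,0,0.3,0.1,9.2,5],[0,0,0,0.3,0.1,9.2,5],[0,0,0,0.3,0.1,9.2,5],[0,0,0,0.3,0.1,8,5],[0,0,0,0.3,0.1,4,5],[0,0,0,0.3,0.1,0,5]], grip_force=90)

```text
time: 32.25
position: [444.4, 213.3, 140.9]
tool_rot: [-0.001, 0.133, 0.991, -0.001]
ft_force: [1.8, 1.0, -4.5]
finger_gap: 0.667
finger_force: 98.0
```

>>> send_rows(steps=[[0,8,0,0,0,-3,5],[0,16,0,0,0,-3,5],[0,16,0,0,0,-3,5],[0,16,0,0,0,-3,5],[0,16,0,0,0,-3,5],[0,16,0,0,0,-3,5],[0,12,0,0,0,-3,5],[0,8,0,0,0,-3,5],[0,4,0,0,0,-3,5],[0,0,0,0,0,-3,5],[0,0,0,0,0,-3,5],[0,0,0,0,0,-3,5]])

```text
time: 33.45
position: [444.9, 214.2, 171.2]
tool_rot: [-0.0, 0.132, 0.991, 0.0]
ft_force: [0.6, 0.0, -4.3]
finger_gap: 0.664
finger_force: 99.4
```

```bash
python3 q.py
```

```text
t 33.7 [446.3 213.8 170.1] Fz -4.27 My [-0.002  0.029 -0.021  0.068  0.026  0.06 ] mean [-0.038  0.027 -0.022] gap 0.664
```

>>> send_rows(steps=[[0,-8,0,0,0,0,5],[0,-16,0,0,0,0,5],[0,-16,0,0,0,0,5],[0,-16,0,0,0,0,5],[0,-16,0,0,0,0,5],[0,-16,0,0,0,0,5],[0,-12,0,0,0,0,5],[0,-8,0,0,0,0,5],[0,-4,0,0,0,0,5],[0,0,0,0,0,0,5],[0,0,0,0,0,0,5],[0,0,0,0,0,0,5]])

```text
time: 34.95
position: [447.3, 213.5, 170.1]
tool_rot: [0.001, 0.134, 0.991, -0.0]
ft_force: [-0.8, -0.3, -4.7]
finger_gap: 0.665
finger_force: 99.8
```

```bash
python3 q.py
```

```text
t 35.2 [445.5 214.  170.4] Fz -4.58 My [-0.055 -0.045 -0.06  -0.055 -0.075 -0.054] mean [-0.008 -0.057 -0.006] gap 0.663
```

After tilting each way, the moment is +0.027 and then −0.057, a shift of 0.084. The module that stood in the middle is the one that rattles. I'll park it at its original spot, then move the left module onto the right one.

```bash
python3 -c "
from h import *
goto(483.8,7.8,100,-12.6)"
```

```text
t 35.25 pos [445.5 214.1 170.5] turn [ 0.   0.  -2.6] shift [ -9.1  -18.9    7.05] gap 0.666
```

>>> send_rows(steps=[[0,0,-0.5,-1,-2,0,5],[0,0,-1,-3,-6,0,5],[0,0,-2,-5,-10,2,5],[0,0,-2.6,-7,-14,4,5],[0,0,-2.6,-8.6,-17.5,7,5],[0,0,-2.6,-9.1,-18.9,11,5],[0,0,-2.6,-9.1,-18.9,14,5],[0,0,-2.6,-9.1,-18.9,15.6,5],[0,0,-2.6,-9.1,-18.9,16.1,5],[0,0,-2.6,-9.1,-18.9,16.3,5],[0,0,-2.6,-9.1,-18.9,16.3,5]])

```text
time: 36.35
position: [484.0, 7.9, 8.3]
tool_rot: [0.0, 0.11, 0.994, -0.0]
ft_force: [0.2, -0.2, -4.2]
finger_gap: 0.663
finger_force: 100.1
```

```bash
python3 -c "
from h import *
print(avg(2)); s=monitor.state(); print(s['ft_force'],s['tool_rot'])"
```

```text
[484.4   7.9   8.3]
[-1.22121828 -0.43864646 -3.95231048] [1.20425230e-03 1.09763541e-01 9.93956987e-01 1.51333873e-04]
```

>>> send_rows(steps=[[0,0,0,0,0,0.1,5],[0,0,0,0,0,0.2,5],[0,0,0,0,0,0.2,8.5],[0,0,0,0,0,0.2,8.5],[0,0,0,0,0,0.2,8.5],[0,0,0,0,0,-3,8.5],[0,0,0,0,0,-7,8.5],[0,0,0,0,0,-11,8.5],[0,0,0,0,0,-11,8.5]])

```text
time: 37.35
position: [488.3, 7.7, 122.5]
tool_rot: [0.005, 0.11, 0.994, 0.001]
ft_force: [1.3, 0.3, 0.1]
finger_gap: 0.993
finger_force: 0.0
```

```bash
python3 -c "
from h import *
print(avg(2));goto(446,212.6,120,-15.3);goto(446,212.6,5.5,-15.3)"
```

```text
[487.5   7.7 121.3]
t 37.45 pos [485.2   7.6 118.2] turn [0.  0.2 2.7] shift [ 8.31 19.14 -0.19] gap 0.995
t 37.45 pos [485.2   7.6 118.2] turn [0.  0.2 2.7] shift [ 8.34 19.13 11.26] gap 0.995
```

>>> send_rows(steps=[[0,0,0.5,1,2,-1,8.5],[0,0,1,2.7,6,-2.5,8.5],[0,0,2,4.5,10.3,-3,8.5],[0,0,2.7,6.2,14.5,-3,8.5],[0,0,2.7,7.6,17.5,-3,8.5],[0,0,2.7,8.2,18.8,-3,8.5],[0,0,2.7,8.3,19.1,-3,8.5],[0,0,2.7,8.3,19.1,-3,8.5],[0,0,2.7,8.3,19.1,-3,8.5]])

```text
time: 38.35
position: [444.9, 210.8, 146.8]
tool_rot: [-0.0, 0.134, 0.991, -0.001]
ft_force: [0.4, -1.2, 0.7]
finger_gap: 0.995
finger_force: 0.0
```

```bash
python3 look.py pics/w6.png; python3 -c "
from h import *
print(avg(3));goto(446,212.6,5.5,-15.3)"
```

```text
[[362, 136], [373, 143], [366, 319], [287, 321], [279, 144]]
[445.1 210.9 147.1]
t 38.55 pos [445.2 211.2 147.3] turn [-0.   0.  -0.1] shift [-0.04  0.16 14.18] gap 0.999
```

```bash
python3 - <<'E'
from h import *
g=np.load("w.npy",allow_pickle=True).item()
c,y,r=fitmod(g,[(279,143),(373,143),(366,319),(287,320)]);print(c,y,r);goto(*c,5.5,y)
E
```

```text
[445.3 212.6] -15.1 [ 0.1 -0.4 -0.1 -0.8  0.7  1.2 -0.7  0.5]
t 38.55 pos [445.2 211.2 147.3] turn [-0.   0.  -0.3] shift [ 0.03  0.14 14.18] gap 0.999
```

>>> send_rows(steps=[[0,0,-0.2,0,0.15,4,8.5],[0,0,-0.2,0,0.15,8,8.5],[0,0,-0.2,0,0.15,11.5,8.5],[0,0,-0.2,0,0.15,13.5,8.5],[0,0,-0.2,0,0.15,14.15,8.5],[0,0,-0.2,0,0.15,14.15,8.5],[0,0,-0.2,0,0.15,14.15,5],[0,0,-0.2,0,0.15,14.15,5],[0,0,-0.2,0,0.15,14.15,5],[0,0,-0.2,0,0.15,14.15,5],[0,0,-0.2,0,0.15,14.15,5],[0,0,-0.2,0,0.15,14.15,5]])

```text
time: 39.75
position: [446.8, 214.0, 7.6]
tool_rot: [0.001, 0.132, 0.991, 0.001]
ft_force: [-0.7, -0.6, 5.9]
finger_gap: 0.663
finger_force: 96.8
```

>>> send_rows(steps=[[0,0,0,0,0,-1.5,5],[0,0,0,0,0,-5,5],[0,0,0,0,0,-9,5],[0,0,0,0,0,-12.5,5],[0,0,0,0,0,-14,5],[0,0,0,0,0,-14,5],[0,0,0,0,0,-14,5],[0,0,0,0,0,-14,5]])

```text
time: 40.55
position: [444.2, 213.1, 144.5]
tool_rot: [-0.001, 0.132, 0.991, -0.001]
ft_force: [-0.4, -0.5, -2.7]
finger_gap: 0.667
finger_force: 97.0
```

```bash
python3 q.py; python3 -c "
from h import *
goto(467.6,-227.1,110,24.36)"
```

```text
t 40.8 [444.8 213.4 144.9] Fz -3.07 My [-0.005 -0.032 -0.04   0.006  0.018 -0.028] mean [-0.004 -0.013 -0.006] gap 0.669
t 40.85 pos [444.9 213.4 145.1] turn [ -0.   -0.1 -39.5] shift [-13.7  -41.92   3.54] gap 0.662
```

>>> send_rows(steps=[[0,0,-2,-0.7,-2,0,5],[0,0,-6,-2,-6,0,5],[0,0,-10,-3.3,-10,0,5],[0,0,-14,-4.6,-14,0,5],[0,0,-18,-5.9,-18,0,5],[0,0,-22,-7.2,-22,0,5],[0,0,-26,-8.5,-26,0,5],[0,0,-30,-9.8,-30,0.5,5],[0,0,-34,-11.1,-34,1.5,5],[0,0,-38,-12.5,-38,2.5,5],[0,0,-39.5,-13.4,-41,3.3,5],[0,0,-39.5,-13.7,-41.9,3.5,5]])

```text
time: 42.05
position: [467.5, -229.5, 109.7]
tool_rot: [-0.001, -0.209, 0.978, -0.0]
ft_force: [0.2, 1.0, -3.2]
finger_gap: 0.665
finger_force: 97.0
```

```bash
python3 -c "
from h import *
avg(4);print(avg(3));goto(467.6,-227.1,49,24.36)
"
```

```text
[ 468.  -225.6  110.9]
t 42.4 pos [ 468.3 -225.4  111.1] turn [0.  0.  0.1] shift [ 0.13 -0.12  6.21] gap 0.669
```

>>> send_rows(steps=[[0,0,0,0.1,-0.12,2.5,5],[0,0,0,0.1,-0.12,4.5,5],[0,0,0,0.1,-0.12,5.6,5],[0,0,0,0.1,-0.12,6,5],[0,0,0,0.1,-0.12,6.1,5],[0,0,0,0.1,-0.12,6.1,5]])

```text
time: 43.0
position: [468.3, -228.3, 50.5]
tool_rot: [0.0, -0.211, 0.977, -0.0]
ft_force: [-0.4, 0.4, -2.1]
finger_gap: 0.666
finger_force: 97.6
```

```bash
python3 -c "
from h import *
print(avg(2)); s=monitor.state(); print(s['ft_force'])"
```

```text
[ 468.4 -228.3   50.6]
[-0.27935769 -0.34905826 -3.1895841 ]
```

>>> send_rows(steps=[[0,0,0,0,0.1,0,5],[0,0,0,0,0.1,0.1,5],[0,0,0,0,0.1,0.15,5],[0,0,0,0,0.1,0.15,5]])

```text
time: 43.5
position: [467.6, -227.4, 49.6]
tool_rot: [0.001, -0.211, 0.978, -0.0]
ft_force: [-3.1, 1.4, 8.3]
finger_gap: 0.669
finger_force: 98.8
```

```bash
python3 -c "
from h import *
print(avg(2)); s=monitor.state(); print(s['ft_force'])"
```

```text
[ 467.6 -227.4   49.6]
[-2.73296715  0.58032384  9.07790858]
```

Touched down at the target. I'll release, lift and check the stack.

>>> send_rows(steps=[[0,0,0,0,0,-0.05,8.5],[0,0,0,0,0,-0.05,8.5],[0,0,0,0,0,-0.05,8.5],[0,0,0,0,0,-1,8.5],[0,0,0,0,0,-4,8.5],[0,0,0,0,0,-8,8.5],[0,0,0,0,0,-10,8.5]])

```text
time: 44.3
position: [468.6, -227.9, 151.9]
tool_rot: [0.001, -0.211, 0.977, -0.001]
ft_force: [-0.3, 0.6, 0.4]
finger_gap: 0.995
finger_force: 0.0
```

```bash
python3 - <<'E'
from h import *
goto(484.3,8,135,-12.6)
f=viewer.grab_frame("scene");im=f["frame"][:,:,::-1];a=proj(f,[[468,-227,42]])[0].astype(int)
f2=viewer.grab_frame("wrist")["frame"][:,:,::-1]
o=np.zeros((340,800,3),np.uint8);o[:340,:440]=cv2.resize(im[a[1]-40:a[1]+45,a[0]-55:a[0]+55],(440,340),interpolation=cv2.INTER_CUBIC);o[:340,460:760]=f2[90:430,180:480]
cv2.imwrite("pics/s2.png",o)
E
```

```text
t 44.3 pos [ 468.6 -227.9  151.9] turn [-0.1  0.2 37. ] shift [-11.16  20.84   1.66] gap 0.995
```

View pics/s2.png

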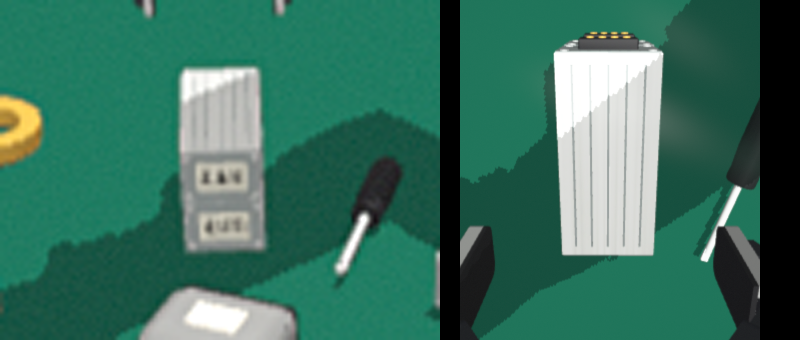

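The stack is square, with both labels at the same end. Next I'll pick up the rattling module again.

>>> send_rows(steps=[[0,0,3,-0.8,1.5,0,8.5],[0,0,10,-2.8,5.2,0,8.5],[0,0,17,-5,9.3,0.5,8.5],[0,0,24,-7.2,13.5,1,8.5],[0,0,31,-9.3,17.4,1.6,8.5],[0,0,37,-10.8,20,1.6,8.5],[0,0,37,-11.2,20.8,1.6,8.5],[0,0,37,-11.2,20.8,1.6,8.5],[0,0,37,-11.2,20.8,1.6,8.5]])

```text
time: 45.3
position: [483.2, 7.7, 132.0]
tool_rot: [-0.0, 0.11, 0.994, -0.0]
ft_force: [0.7, 0.3, 0.3]
finger_gap: 0.994
finger_force: 0.0
```

```bash
python3 look.py pics/w7.png; python3 -c "
from h import *
print(avg(3));goto(484,8,5.5,-12.6)"
```

```text
[[367, 139], [378, 210], [367, 331], [283, 332], [276, 145]]
[483.4   7.3 132.2]
t 45.5 pos [483.4   7.3 132.3] turn [-0.  -0.  -0.1] shift [-0.04  0.09 12.68] gap 0.995
```

```bash
python3 - <<'E'
from h import *
g=np.load("w.npy",allow_pickle=True).item()
c,y,r=fitmod(g,[(275,145),(374,145),(367,331),(283,332)]);print(c,y,r);goto(*c,5.5,y)
E
```

```text
[483.5   8.4] -12.4 [-0.3  0.   0.3 -0.3  0.3  0.6 -0.2 -0.2]
t 45.5 pos [483.4   7.3 132.3] turn [-0.  -0.  -0.3] shift [ 0.02  0.11 12.68] gap 0.995
```

>>> send_rows(steps=[[0,0,0,0,0.1,4,8.5],[0,0,0,0,0.1,8,8.5],[0,0,0,0,0.1,11,8.5],[0,0,0,0,0.1,12.3,8.5],[0,0,0,0,0.1,12.65,8.5],[0,0,0,0,0.1,12.65,8.5],[0,0,0,0,0.1,12.65,5],[0,0,0,0,0.1,12.65,5],[0,0,0,0,0.1,12.65,5],[0,0,0,0,0.1,12.65,5],[0,0,0,0,0.1,12.65,5],[0,0,0,0,0.1,12.65,5]], grip_force=90)

```text
time: 46.7
position: [485.0, 9.0, 7.4]
tool_rot: [0.001, 0.11, 0.994, -0.0]
ft_force: [-0.7, -1.1, 6.5]
finger_gap: 0.667
finger_force: 96.9
```

>>> send_rows(steps=[[0,0,0,0,0,-1.5,5],[0,0,0,0,0,-4,5],[0,0,0,0,0,-8,5],[0,0,0,0,0,-11,5],[0,0,0,0,0,-12,5],[0,0,0,0,0,-12,5],[0,0,0,0,0,-12,5]])

```text
time: 47.4
position: [482.7, 9.4, 124.5]
tool_rot: [-0.001, 0.11, 0.994, -0.0]
ft_force: [0.5, 0.7, -5.1]
finger_gap: 0.666
finger_force: 97.8
```

```bash
python3 q.py
```

```text
t 47.65 [482.7   9.4 124.5] Fz -5.02 My [ 0.025 -0.01  -0.027 -0.032 -0.042 -0.049] mean [-0.004 -0.022 -0.018] gap 0.665
```

>>> send_rows(steps=[[0,0,0,-4,0,0,5],[0,0,0,-8,0,0,5],[0,0,0,-12,0,0,5],[0,0,0,-12,0,0,5],[0,0,0,-12,0,0,5],[0,0,0,-12,0,0,5],[0,0,0,-12,0,0,5]])

```text
time: 48.4
position: [599.5, -16.6, 125.5]
tool_rot: [-0.001, 0.11, 0.994, -0.0]
ft_force: [0.8, -1.0, -4.6]
finger_gap: 0.663
finger_force: 97.2
```

```bash
python3 q.py
```

```text
t 48.65 [600.5 -16.7 126.1] Fz -4.5 My [-0.026 -0.022 -0.022 -0.028 -0.041 -0.013] mean [-0.007 -0.025  0.   ] gap 0.664
```

>>> send_rows(steps=[[0,0,0,4,0,0,5],[0,0,0,8,0,0,5],[0,0,0,12,0,0,5],[0,0,0,12,0,0,5],[0,0,0,12,0,0,5],[0,0,0,12,0,0,5],[0,0,0,12,0,0,5]])

```text
time: 49.4
position: [485.3, 9.3, 126.3]
tool_rot: [0.001, 0.11, 0.994, 0.0]
ft_force: [-0.6, -0.1, -4.3]
finger_gap: 0.661
finger_force: 97.4
```

```bash
python3 q.py; python3 -c "
from h import *
goto(609.5,-70.5,98.4,-0.7)"
```

```text
t 49.65 [484.    9.3 125.7] Fz -4.67 My [-0.038  0.008  0.003  0.018  0.004  0.018] mean [ 0.026  0.002 -0.013] gap 0.662
t 49.7 pos [483.9   9.3 125.7] turn [ -0.  -0. -12.] shift [-14.    -5.04   2.72] gap 0.664
```

Strokes give only 0.027 here, so I'll repeat the tilt test to be certain.

>>> send_rows(steps=[[0,8,0,0,0,-1,5],[0,16,0,0,0,-1,5],[0,16,0,0,0,-1,5],[0,16,0,0,0,-1,5],[0,16,0,0,0,-1,5],[0,11,0,0,0,-1,5],[0,6,0,0,0,-1,5],[0,2,0,0,0,-1,5],[0,0,0,0,0,-1,5],[0,0,0,0,0,-1,5]])

```text
time: 50.7
position: [481.7, 9.9, 137.8]
tool_rot: [0.002, 0.11, 0.994, 0.0]
ft_force: [0.1, 0.5, -4.5]
finger_gap: 0.665
finger_force: 99.3
```

```bash
python3 q.py
```

```text
t 50.95 [484.1   9.4 136.3] Fz -4.79 My [ 0.024  0.097  0.104  0.069 -0.005 -0.035] mean [0.01  0.042 0.024] gap 0.663
```

>>> send_rows(steps=[[0,-8,0,0,0,0,5],[0,-16,0,0,0,0,5],[0,-16,0,0,0,0,5],[0,-16,0,0,0,0,5],[0,-16,0,0,0,0,5],[0,-11,0,0,0,0,5],[0,-6,0,0,0,0,5],[0,-2,0,0,0,0,5],[0,0,0,0,0,0,5],[0,0,0,0,0,0,5]])

```text
time: 52.0
position: [487.7, 8.9, 136.3]
tool_rot: [0.001, 0.111, 0.994, 0.0]
ft_force: [-0.3, -0.6, -4.1]
finger_gap: 0.667
finger_force: 100.0
```

```bash
python3 q.py; python3 -c "
from h import *
goto(609.5,-70.5,98.4,-0.7)"
```

```text
t 52.25 [483.7   9.4 135.9] Fz -4.54 My [ 0.014  0.02   0.128  0.058  0.014 -0.029] mean [ 0.026  0.034 -0.01 ] gap 0.665
t 52.3 pos [483.5   9.5 136. ] turn [  0.    0.  -11.9] shift [-14.04  -5.05   3.76] gap 0.664
```

```bash
python3 q.py
```

```text
t 52.55 [483.6   9.5 136. ] Fz -4.7 My [-0.074 -0.044 -0.201 -0.097 -0.105 -0.074] mean [-0.016 -0.099 -0.02 ] gap 0.667
```

>>> send_rows(steps=[[0,8,0,0,0,0,5],[0,16,0,0,0,0,5],[0,20,0,0,0,0,5],[0,20,0,0,0,0,5],[0,20,0,0,0,0,5],[0,20,0,0,0,0,5],[0,14,0,0,0,0,5],[0,8,0,0,0,0,5],[0,3,0,0,0,0,5],[0,0,0,0,0,0,5],[0,0,0,0,0,0,5],[0,0,0,0,0,0,5]])

```text
time: 53.8
position: [483.0, 9.7, 136.8]
tool_rot: [0.0, 0.11, 0.994, 0.0]
ft_force: [0.5, -0.5, -4.1]
finger_gap: 0.662
finger_force: 100.0
```

>>> send_rows(steps=[[0,0,0,0,0,0,5],[0,0,0,0,0,0,5]])

```text
time: 54.0
position: [484.3, 9.3, 135.8]
tool_rot: [-0.0, 0.11, 0.994, 0.0]
ft_force: [0.4, 0.1, -4.9]
finger_gap: 0.672
finger_force: 100.0
```

```bash
python3 q.py
```

```text
t 54.25 [483.8   9.4 135.5] Fz -4.76 My [-0.     0.038  0.06  -0.002  0.029 -0.003] mean [0.018 0.02  0.01 ] gap 0.666
```

Now it is clear: −0.099 with a knock of −0.20, then +0.020 after the opposite tilt, a shift of about 0.12. The middle module rattles. I'll present it at the scanner.

>>> send_rows(steps=[[0,0,-1,-1.5,-0.5,0.3,5],[0,0,-3,-4,-1.3,1,5],[0,0,-6,-7,-2.4,1.8,5],[0,0,-9,-10,-3.5,2.6,5],[0,0,-11,-12.5,-4.3,3.3,5],[0,0,-12,-13.6,-4.7,3.6,5],[0,0,-12,-13.95,-4.85,3.75,5],[0,0,-12,-13.95,-4.85,3.75,5],[0,0,-12,-13.95,-4.85,3.75,5],[0,0,-12,-13.95,-4.85,3.75,5]])

```text
time: 55.3
position: [608.5, -67.8, 98.7]
tool_rot: [-0.0, 0.005, 1.0, 0.0]
ft_force: [-0.0, 0.1, -5.1]
finger_gap: 0.663
finger_force: 100.0
```

```bash
python3 - <<'E'
from h import *
avg(3);print(avg(3));goto(609.8,-68.5,98.4,-0.7)
f=viewer.grab_frame("top");im=f["frame"][:,:,::-1]
o=cv2.resize(im[100:260,310:410],(375,600),interpolation=cv2.INTER_CUBIC)
f2=viewer.grab_frame("scene");a=proj(f2,[[700,-70,112]])[0].astype(int)
b=cv2.resize(f2["frame"][a[1]-75:a[1]+75,a[0]-52:a[0]+52,::-1],(416,600),interpolation=cv2.INTER_CUBIC)
cv2.imwrite("pics/fin.png",np.hstack([o,b]))
print(proj(f,[[673.3,-69.2,133],[773.3,-70.4,112],[807,-71,156]]))
E
```

```text
[609.  -68.1  98.7]
t 55.6 pos [609.1 -68.3  98.6] turn [-0.   0.   0.1] shift [-0.07 -0.02  0.02] gap 0.664
[[362.88294622 199.73800916]
 [361.7953661  155.50920986]
 [363.05032125 132.40558103]]
```

View pics/fin.png

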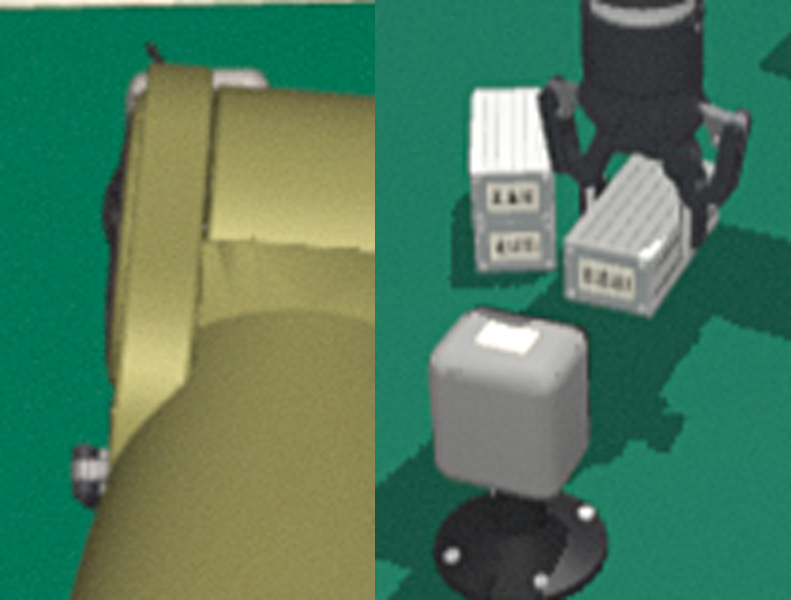

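The top view is blocked by the arm. The scene view shows the label facing the scanner window and the stack intact. One numeric check of the scanner heading follows, using the head's rear lower edge.

```bash
python3 - <<'E'
from h import *
f=viewer.grab_frame("scene");a=proj(f,[[700,-70,112]])[0].astype(int)
c=lambda p:(np.array(p)-[375,0])/4+a-[52,75]-.38
for n,z,p in [("headbot",68,[(445,484),(545,497)]),("label face bot",91,[(566,297),(652,315)]),("label bot",99,[(583,287),(631,297)]),("lab top",156,[(475,335),(530,353)]),("rear screws",8,[(452,555),(541,580)]),("side screws",8,[(541,580),(586,513)])]:
    P=unproj(f,c(p),z)[:,:2];d=P[1]-P[0];print(n,P.round(0).tolist(),np.degrees(np.arctan2(d[1],d[0])).round(1))
E
```

```text
Traceback (most recent call last):
ValueError: 200 camera calls are used up
```

```bash
python3 - <<'E'
from h import *
f=dict(intrinsics=np.array([[467.798,0,321.489],[0,467.798,233.805],[0,0,1]]),position=np.array([1577.493,304.982,746.827]),rotation=np.array([-0.2843071,0.50576416,0.71637436,-0.38753047]))
a=proj(f,[[700,-70,112]])[0].astype(int)
c=lambda p:(np.array(p)-[375,0])/4+a-[52,75]-.38
for n,z,p in [("headbot",68,[(445,484),(545,497)]),("label face bot",91,[(566,297),(652,315)]),("lab bot edge",156,[(475,335),(530,353)]),("rear screws",8,[(452,555),(541,580)]),("side screws",8,[(541,580),(586,513)])]:
    P=unproj(f,c(p),z)[:,:2];d=P[1]-P[0];print(n,P.round(0).tolist(),np.degrees(np.arctan2(d[1],d[0])).round(1))
s=monitor.state();print(s["time"],s["position"])
E
```

```text
headbot [[838.0, -102.0], [829.0, -44.0]] 98.8
label face bot [[668.0, -99.0], [668.0, -40.0]] 89.9
lab bot edge [[811.0, -91.0], [816.0, -56.0]] 81.5
rear screws [[831.0, -105.0], [833.0, -47.0]] 88.0
side screws [[833.0, -47.0], [768.0, -46.0]] 178.6
55.7 [609.1573196  -68.36106678  98.38873234]
```

The scanner heading comes out near −1°, matching the held pose, so I'm handing the job in.

```bash
python3 -c "
from bench import ticket
print(ticket.close_job())"
```

```text
the job is handed in; nothing more can be done
None
```

The middle module rattles and is held upright and still, label facing the scanner window at about 10 cm; the other two are stacked squarely where the right-hand one stood, and the job went in at about 56 s. The tilt test showed the rattle; shaking alone stayed under 0.03, and the left module was judged sound on shaking only.

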